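# Sort the exhibits, then hold the examination light at its third filter

## Task

Clear the examination spot first: lay both sample vials in the blue tray and the pen torch in the yellow tray. Then grip the filter dial on the grey examination light, turn it clockwise click by click to the third click (orange window at the white mark), without running on beyond the third stop, and finish while still holding it there, because a spring throws the dial back to its home stop when it is let go. Leave the bottle, the blue case and the magnifier where they are.

Things in the scene. Friction and masses are not known exactly. Their poses are not given: they have to be found in the camera images.
- vial_a: clear glass sample vial with a paper band, lying on the table: 22 mm round, 80 mm long, hexagonal white cap (22 mm across flats, 20 mm long) at its +x end; origin at its middle on the axis, 11 mm above the table; x along its length; about 30 g
- vial_b: second vial, the same as vial_a
- torch: black hexagonal pen torch lying on the table, 20 mm across flats, 116 mm long, dark steel head at its +x end; origin at its middle on the axis, 10 mm above the table; x along its length; about 70 g
- blue_tray: open blue tray for the vials, fixed to the table, outside 150 mm (x) by 170 mm (y) by 30 mm high, walls and floor 4 to 5 mm thick; origin at the centre of its underside on the table
- yellow_tray: open yellow tray for the torch, same size and origin as blue_tray, fixed
- lightbox: grey examination light, fixed housing 130 by 130 mm, 58 mm high, dark lens barrel reaching 37 mm out of its -y side; origin at the centre of its underside, below the dial's axis. White mark on its top at the -x edge; round windows on the dial pass it in order black (home), blue, green, orange, white
- dial (a joint): angle (rad) of the filter dial, 0 at home (as found), growing clockwise from above, end of travel 1.9. Stops at 0.4, 0.8, 1.2 (third, orange) and 1.6. Turning takes about 0.03 to 0.06 N m at each stop, rising to about 0.22 N m half way between stops, then gives way: that is the click. A spring drives it home from any angle when let go
- dial_grip (a point): grip point on the dial's vertical axis, 89 mm above the table, in the upper part of a black upright bar 46 mm long, 14 mm thick, top at 103 mm, standing on the dial's aluminium disc (104 mm across, top 67 mm above the table). Turns with the dial: x along the bar, z up; at joint 0 the bar lies along the lightbox's x
- reagent: small amber bottle, 40 mm across, 75 mm high, standing; bystander; origin at the centre of its underside
- blue_case: flat light-blue case 85 by 150 by 26 mm, lying; bystander; origin at the centre of its underside
- magnifier: black hand magnifier lying flat, 10 mm thick, lens 66 mm across with a handle reaching 110 mm from the lens centre along +x; bystander; origin at the underside of the lens centre

How it is judged (in metres and radians):
On the way, in this order (a step that is already met when the one before it is completed fails the run):
1. both vials lie in the blue tray and the torch in the yellow tray, let go, with the dial still at home (x of vial_a in the frame of blue_tray between -0.071 and 0.071 m and y of vial_a in the frame of blue_tray between -0.081 and 0.081 m and z of each of vial_a, vial_b in the frame of blue_tray below 0.045 m and angle between each of vial_a, vial_b, torch's own x axis and vertical above 1.2 rad and linear speed of each of vial_a, vial_b, torch below 0.05 m/s and x of vial_b in the frame of blue_tray between -0.071 and 0.071 m and y of vial_b in the frame of blue_tray between -0.081 and 0.081 m and x of torch in the frame of yellow_tray between -0.071 and 0.071 m and y of torch in the frame of yellow_tray between -0.081 and 0.081 m and z of torch in the frame of yellow_tray below 0.045 m and contact force between the fingers and vial_a below 0.2 N and contact force between the fingers and vial_b below 0.2 N and contact force between the fingers and torch below 0.2 N and value of joint dial below 0.1 rad), for 0.2 s.
2. the dial passes its first click (value of joint dial above 0.3 rad).
3. the fingers hold the dial at the third stop (value of joint dial between 1.07 and 1.33 rad and contact force between the fingers and dial above 1 N), for 0.3 s.
At the end, for the whole second after the job is handed in: Fingers press the dial with over 1 N and keep it still within 0.13 rad of its third stop (1.2 rad); vials in the blue tray, torch in the yellow: centre inside the walls and under 45 mm above the table, lying within about 20 degrees of level, at rest, not touched (all of step 3 and velocity of joint dial between -0.1 and 0.1 rad/s and x of vial_a in the frame of blue_tray between -0.071 and 0.071 m and y of vial_a in the frame of blue_tray between -0.081 and 0.081 m and z of each of vial_a, vial_b in the frame of blue_tray below 0.045 m and angle between each of vial_a, vial_b, torch's own x axis and vertical above 1.2 rad and linear speed of each of vial_a, vial_b, torch below 0.05 m/s and x of vial_b in the frame of blue_tray between -0.071 and 0.071 m and y of vial_b in the frame of blue_tray between -0.081 and 0.081 m and x of torch in the frame of yellow_tray between -0.071 and 0.071 m and y of torch in the frame of yellow_tray between -0.081 and 0.081 m and z of torch in the frame of yellow_tray below 0.045 m and contact force between the fingers and vial_a below 0.2 N and contact force between the fingers and vial_b below 0.2 N and contact force between the fingers and torch below 0.2 N); the arm keeps its last pose, push and grip.
It fails at once if the dial is run on beyond the third stop towards the fourth (past 1.45 rad) (value of joint dial above 1.45 rad).
It fails at once if the bottle is pushed more than 30 mm (distance of reagent from where it was at the start of the episode above 0.03 m).
It fails at once if the blue case is pushed more than 30 mm (distance of blue_case from where it was at the start of the episode above 0.03 m).
It fails at once if the magnifier is pushed more than 30 mm (distance of magnifier from where it was at the start of the episode above 0.03 m).
It also fails if it takes over 72 s, if anything falls off the work surface, if the arm or the gripper's body presses on something with over 40 N, if the wrist force passes 120 N, or if a joint passes its speed limit or range.

## Robot

A 6-joint arm with a two-finger parallel gripper is mounted at the origin on the work surface. World frame = base frame: x ahead of the robot, y to its left, z up, the work surface at z = 0. Lengths are in m, angles in degrees, forces in N, time in s.
With the tool pointing down it reaches from about 0.25 to 0.725 m from the base axis. Payload 9.7 kg.
Tool frame: the origin (TCP) lies midway between the tips of the shut fingers; the grasp point (between the pads) lies 19 mm behind it; z points along the fingers, y is the line along which they close (so a half turn about z gives the same grasp; the last joint's range is limited). The gripper opens to 85 mm and grips with 20 to 120 N. Pads are 22 mm wide; open, the fingers measure 114 mm over their backs; the gripper's body (76 mm by 85 mm) begins 54 mm behind the grasp point. The pads swing forward as they close: fully open they stand 13 mm farther back than shut.
Start: joints at [-68.239, 4.979, 10.078, 95.1, 0, 90], TCP at [0.204, -0.511, 0.231] pointing down, gripper open.
Joint ranges: [-179.16, 179.16], [-48.56, 103.87], [-65.8, 70.77], [-126.05, 130.52], [-82.76, 87.17], [-180, 180]. Speed limits (degrees/s): [127.2, 127.2, 147.25, 180, 180, 180].

## Interface

Orientations are given as [roll, pitch, yaw] about the fixed x, y, z axes, in that order (R = Rz(yaw) Ry(pitch) Rx(roll)).
In Python, from workcell import bot gives the robot as it stands.
- The arm moves only by the shell command python3 -m crank 'ROWS' [FORCE]. ROWS is JSON, a list of rows, each an object with "gripper": the finger opening in mm, from 0 to 85.4; "travel": the shift along the tool's x, y, z in mm, a list of three; "twist": the turn, a rotation vector about the tool's x, y, z in rad, a list of three. In form: [{"gripper": gripper, "travel": [tx, ty, tz], "twist": [rx, ry, rz]}, ...]. A call has 1 to 12 rows; each row shifts and turns the commanded pose from where the row before left it, along the tool's axes as they then stand; what a row does not reach is not made up. A row lasts 1/8 s, in which the tool goes at most 62.5 mm and 10.7 degrees, less where a joint would pass 70% of its speed; a pose out of reach is approached as far as the arm can. A call is refused whole if a number of a shift passes 62.5 or a number of a turn 0.188, either way. A call with a gripper value outside its range is refused whole. The fingers move at their own pace and stop on an object; FORCE is the grip in N (left out, the last holds). Time passes only in rows, so rows that do not move let the fingers close. It gives the time, the measured TCP pose, the force, the opening and the grip force at its end, in the units of the state.
- bot.get_obs(): the state, without advancing time (a new reading comes with each control period).
- bot.camera(name): name is "scene" or "top" or "wrist"; returns the picture (400x640x3 uint8, red, green, blue); there is no depth.
- bot.calibration(name): a dict with "vfov" (degrees; the focal length in pixels is half the picture's height over the tangent of half this angle, whatever the lens; pixels are square), "cx", "cy" (the principal point, pixels), "camera_from_world" (4x4, takes a point from world to camera coordinates). Camera axes: x right, y down, z forward; pixel columns grow to the right and rows downward; lengths in m; the calibration is good to about 2 mm. A picture is of the moment at which its call begins: read the wrist's pose just before it. calibration takes no time and is no camera call; for the wrist camera it gives the pose at the moment of the call.
- bot.job_done(): hands the job in; it is judged then, once.
The state is a dict: "time": time; "q": joint angles; "qd": joint speeds; "joint_efforts": joint torques, N m; "ee_pos": TCP position; "tcp_rot": TCP orientation; "wrist_force": force on the tool from outside, world axes, zero at the start; "torque": the same for the moment, N m; "opening": finger opening in m; "grasp_force": force on a finger pad.
Only numpy, scipy, OpenCV 4.12 (cv2) and the standard library are available. Lean on these libraries where they do the work, as an engineer would, in place of code of your own. Each camera call takes 0.05 s, during which the arm holds its last target. There are 200 camera calls.

## Working session

There is one attempt and no reset: what is moved stays moved. The work goes in short steps, Python scripts to look and compute and a shell command to move; the robot and the scene stay as the last step left them, time stands still between calls to the robot, and variables do not carry over. Pictures are saved under pics/ and viewed, at most 10 in all, crops included, and the job is handed in when it is done.

```bash
mkdir -p pics
python3 - <<'E'
from workcell import bot
import cv2
for n in("top","scene"):
    c=bot.calibration(n);print(n,c)
    cv2.imwrite(f"pics/{n}0.png",bot.camera(n)[:,:,::-1])
o=bot.get_obs();print(o['ee_pos'],o['tcp_rot'],o['time'])
E
```

```text
top {'vfov': 57.25634279062093, 'cx': 323.6627090459892, 'cy': 199.22016657492745, 'camera_from_world': array([[ 0.01119813, -0.99981784, -0.01545582, -0.00263635],
       [-0.99860533, -0.01038434, -0.05176445,  0.53944608],
       [ 0.05159452,  0.01601393, -0.99853971,  1.16230315],
       [ 0.        ,  0.        ,  0.        ,  1.        ]])}
scene {'vfov': 46.76012310975822, 'cx': 309.4006697663943, 'cy': 200.33103564470815, 'camera_from_world': array([[ 0.66799127,  0.74405707,  0.0129131 , -0.36955434],
       [ 0.62758531, -0.55393199, -0.54707955, -0.30098069],
       [-0.39990542,  0.37354843, -0.83698102,  1.33485052],
       [ 0.        ,  0.        ,  0.        ,  1.        ]])}
[ 0.20383169 -0.51063095  0.23064672] [-1.79932807e+02 -4.90783594e-05  2.17592849e+01] 0.1
```

View pics/top0.png

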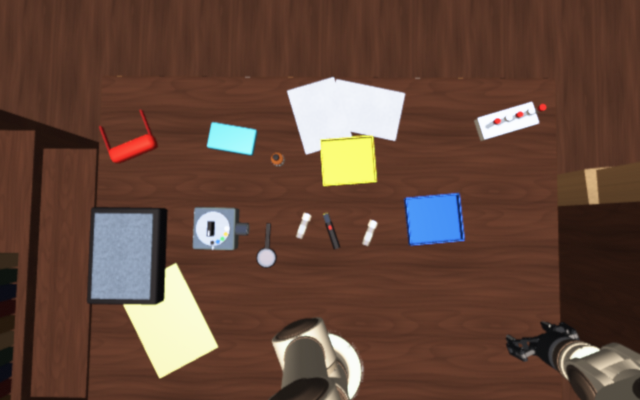

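View pics/scene0.png

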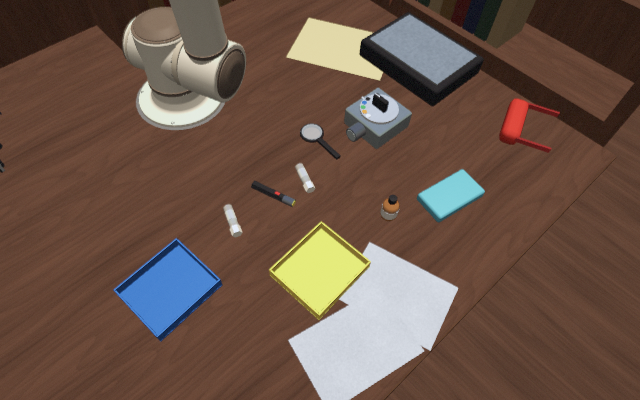

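Top view: vials at about (303,226) and (370,232), torch (332,231), yellow tray (349,161), blue tray (435,219), lightbox (214,229) with its barrel to the right. The scene view agrees. The clear ends of the vials are faint.

```bash
cat > h.py <<'E'
from workcell import bot
import cv2,numpy as np
def ray(n,uv,z,c=None):
    c=c or bot.calibration(n); f=200/np.tan(np.radians(c['vfov']/2)); T=np.array(c['camera_from_world'])
    R=T[:3,:3];o=-R.T@T[:3,3]; d=R.T@np.array([(uv[0]-c['cx'])/f,(uv[1]-c['cy'])/f,1])
    return o+d*(z-o[2])/d[2]
def blobs(im,mask,amin=20):
    cs,_=cv2.findContours(mask.astype(np.uint8),cv2.RETR_EXTERNAL,cv2.CHAIN_APPROX_NONE)
    return [(cv2.contourArea(k),cv2.minAreaRect(k),k) for k in cs if cv2.contourArea(k)>=amin]
E
python3 - <<'E'
from h import *
im=cv2.imread("pics/top0.png");hsv=cv2.cvtColor(im,cv2.COLOR_BGR2HSV)
H,S,V=cv2.split(hsv)
def rep(nm,m,z,amin=20,roi=(180,120,480,280)):
    mm=np.zeros_like(m);x0,y0,x1,y1=roi;mm[y0:y1,x0:x1]=m[y0:y1,x0:x1]
    for a,r,k in blobs(im,mm,amin):
        p=ray("top",r[0],z)
        b=[ray("top",q,z)[:2] for q in cv2.boxPoints(r)]
        e=[b[1]-b[0],b[2]-b[1]];L=[np.linalg.norm(x) for x in e];l=e[int(np.argmax(L))]
        print(nm,a,np.round(r[0],1),p.round(3),"size",np.round(L,3),"dir",round(np.degrees(np.arctan2(l[1],l[0])),1))
rep("vialwhite",(S<90)&(V>120),.011,20,(285,200,390,260))
rep("torch",(V<50),.01,20,(315,205,345,255))
rep("yellow",(abs(H.astype(int)-29)<5)&(S>130)&(V>100),.03,500)
rep("blue",(abs(H.astype(int)-108)<8)&(S>130)&(V>80),.03,500)
rep("disc",(S<60)&(V>150),.067,200,(185,200,245,255))
rep("bar",(V<50),.1,15,(200,215,222,242))
rep("case",(abs(H.astype(int)-94)<8)&(S>80)&(V>100),.026,200)
rep("magnlens",(S<60)&(V>120),.01,50,(250,240,280,275))
print("housing corners",[ray("top",q,.058).round(3) for q in((193,208),(236,208),(236,250),(193,250))])
print("bottle",ray("top",(278,159),.04),"handle tip",ray("top",(268,224),.01))
cv2.imwrite("pics/crop0.png",cv2.resize(im[190:280,185:395],None,fx=3.8,fy=3.8,interpolation=cv2.INTER_CUBIC))
E
```

```text
vialwhite 197.0 [369. 232.] [ 0.436 -0.143  0.011] size [0.087 0.03 ] dir -22.3
vialwhite 196.0 [303.3 225.3] [0.455 0.068 0.011] size [0.086 0.031] dir -17.7
yellow 2459.0 [347.7 160.2] [ 0.664 -0.072  0.03 ] size [0.175 0.154] dir -84.9
blue 2567.5 [434.2 218.7] [ 0.481 -0.345  0.03 ] size [0.176 0.151] dir -84.2
disc 1468.0 [213. 229.] [0.442 0.341 0.067] size [0.124 0.122] dir -89.4
bar 17.5 [212.  228.5] [0.444 0.333 0.1  ] size [0.006 0.033] dir -178.5
case 1180.5 [231.5 138.3] [0.732 0.302 0.026] size [0.087 0.152] dir -99.6
magnlens 234.0 [265.5 257.5] [0.351 0.187 0.01 ] size [0.055 0.054] dir -89.3
housing corners [array([0.506, 0.408, 0.058]), array([0.507, 0.274, 0.058]), array([0.378, 0.271, 0.058]), array([0.376, 0.404, 0.058])]
bottle [0.66398369 0.14864969 0.04      ] handle tip [0.45795579 0.18146041 0.01      ]
```

View pics/crop0.png

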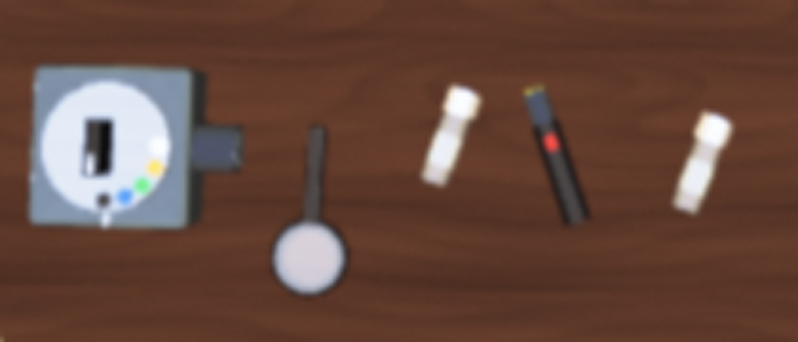

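Crop: both vials' caps are at the upper right (cap axis about −20°), the torch runs from (534,90) to (577,220) in crop pixels with its head up-left, and the bar lies along x. Sizes match the given ones. I'm moving over vial_b (the right one).

```bash
cat >> h.py <<'E'
def plan(x,y,z,yaw):
    o=bot.get_obs();p=o['ee_pos'];y0=o['tcp_rot'][2]
    d=np.array([x,y,z])-p;c,s=np.cos(np.radians(yaw)),np.sin(np.radians(yaw))
    rz=(y0-yaw+180)%360-180
    print("t",o['time'],"tcp",p.round(4),"rot",np.round(o['tcp_rot'],2),"open",round(o['opening'],4))
    print("  rz %.3f then mm %s (after turn)"%(np.radians(rz),np.round([1e3*(c*d[0]+s*d[1]),1e3*(s*d[0]-c*d[1]),-1e3*d[2]],1)))
E
python3 -m crank '[{"gripper":85,"travel":[0,0,0],"twist":[0,0,0.188]},{"gripper":85,"travel":[0,0,0],"twist":[0,0,0.188]},{"gripper":85,"travel":[0,0,0],"twist":[0,0,0.188]},{"gripper":85,"travel":[0,0,0],"twist":[0,0,0.188]},{"gripper":85,"travel":[10,-53,15],"twist":[0,0,0]},{"gripper":85,"travel":[10,-53,15],"twist":[0,0,0]},{"gripper":85,"travel":[10,-53,15],"twist":[0,0,0]},{"gripper":85,"travel":[10,-53,15],"twist":[0,0,0]},{"gripper":85,"travel":[10,-53,15],"twist":[0,0,0]},{"gripper":85,"travel":[10,-53,15],"twist":[0,0,0]},{"gripper":85,"travel":[10,-53,15],"twist":[0,0,0]},{"gripper":85,"travel":[10,-53,15],"twist":[0,0,0]}]' 30
python3 - <<'E'
from h import *
plan(.436,-.143,.12,-21)
c=bot.calibration("wrist");im=bot.camera("wrist")
cv2.imwrite("pics/w1.png",im[:,:,::-1])
a=ray("top",(325.5,213.7),.01);b=ray("top",(336.8,247.9),.01);print("torch",a,b,(a+b)/2,np.degrees(np.arctan2(a[1]-b[1],a[0]-b[0])),np.linalg.norm(a-b))
E
```

```text
time: 1.6
ee_pos: [0.4282, -0.1539, 0.1107]
tcp_rot: [-179.5, 0.0, -20.1]
wrist_force: [0.0, -0.5, -0.1]
opening: 0.0847
grasp_force: 0.0
t 1.6 tcp [ 0.4282 -0.1539  0.1107] rot [-1.7946e+02  1.0000e-02 -2.0120e+01] open 0.0847
  rz 0.015 then mm [  3.3 -13.   -9.3] (after turn)
torch [ 0.49310668 -0.00317521  0.01      ] [ 0.38423925 -0.04049982  0.01      ] [ 0.43867296 -0.02183751  0.01      ] 18.924000927368272 0.11508798307686423
```

View pics/w1.png

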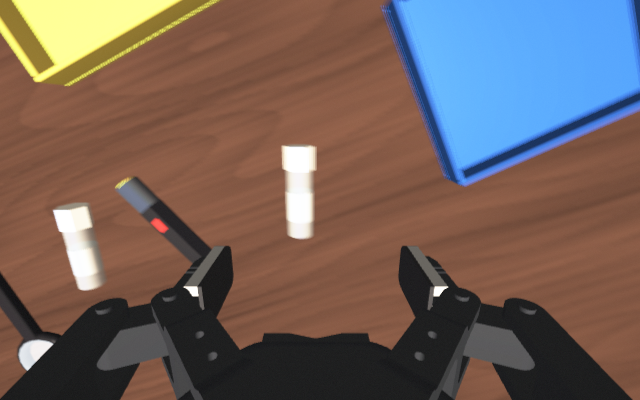

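The wrist view shows vial_b at (300,192) between the open fingers and nearly parallel to tool x, vial_a at (80,247), and the torch from (122,183) to (205,255).

```bash
cat >> h.py <<'E'
def vial(name,roi,mask=None,z=.011):
    c=bot.calibration(name);im=bot.camera(name);h=cv2.cvtColor(im,cv2.COLOR_RGB2HSV);H,S,V=cv2.split(h)
    m=(S<70)&(V>110) if mask is None else mask(H,S,V)
    x0,y0,x1,y1=roi;mm=np.zeros_like(m);mm[y0:y1,x0:x1]=m[y0:y1,x0:x1]
    mm=cv2.morphologyEx(mm.astype(np.uint8),cv2.MORPH_CLOSE,np.ones((15,15)))
    a,r,k=max(blobs(im,mm),key=lambda t:t[0]); b=cv2.boxPoints(r)
    e=[b[1]-b[0],b[2]-b[1]];s=int(np.argmax([np.linalg.norm(t) for t in e]))
    if s==0: p,q=(b[1]+b[2])/2,(b[0]+b[3])/2
    else: p,q=(b[1]+b[0])/2,(b[2]+b[3])/2
    P,Q=ray(name,p,z,c),ray(name,q,z,c)
    if P[0]<Q[0]:P,Q=Q,P
    d=P-Q;print("end",P.round(3),Q.round(3),"mid",((P+Q)/2).round(4),"len",round(np.linalg.norm(d),3),"yaw",round(np.degrees(np.arctan2(d[1],d[0])),1))
    return (P+Q)/2,np.degrees(np.arctan2(d[1],d[0]))
E
python3 - <<'E'
from h import *
p,y=vial("wrist",(260,130,350,260)); plan(p[0],p[1],.004,y)
vial("wrist",(40,195,120,295))
vial("wrist",(100,165,205,260),lambda H,S,V:(V<75)|((H>170)|(H<8))&(S>200)&(V>150),.01)
E
```

```text
end [ 0.476 -0.158  0.011] [ 0.395 -0.128  0.011] mid [ 0.4355 -0.1432  0.011 ] len 0.085 yaw -20.3
t 1.7 tcp [ 0.4282 -0.153   0.1094] rot [-1.7942e+02  1.6000e-01 -1.9910e+01] open 0.0848
  rz 0.006 then mm [  3.5 -11.7 105.4] (after turn)
end [0.498 0.054 0.011] [0.415 0.086 0.011] mid [0.4569 0.0698 0.011 ] len 0.089 yaw -21.4
end [ 0.496 -0.003  0.01 ] [ 0.408 -0.035  0.01 ] mid [ 0.4524 -0.0191  0.01  ] len 0.093 yaw 19.7
```

```bash
python3 -m crank '[{"gripper":85,"travel":[3.5,-12,45],"twist":[0,0,0.006]},{"gripper":85,"travel":[0,0,40],"twist":[0,0,0]},{"gripper":85,"travel":[0,0,20],"twist":[0,0,0]},{"gripper":85,"travel":[0,0,0],"twist":[0,0,0]},{"gripper":10,"travel":[0,0,0],"twist":[0,0,0]},{"gripper":10,"travel":[0,0,0],"twist":[0,0,0]},{"gripper":10,"travel":[0,0,0],"twist":[0,0,0]},{"gripper":10,"travel":[0,0,0],"twist":[0,0,0]},{"gripper":10,"travel":[0,0,0],"twist":[0,0,0]}]' 30
python3 - <<'E'
from h import *
plan(.481,-.385,.12,-20)
E
```

```text
time: 2.92
ee_pos: [0.4329, -0.1529, 0.0073]
tcp_rot: [-179.1, -0.1, -20.0]
wrist_force: [-0.5, 0.5, 6.1]
opening: 0.0213
grasp_force: 27.7
t 2.925 tcp [ 0.4329 -0.1529  0.0073] rot [-1.7909e+02 -6.0000e-02 -2.0000e+01] open 0.0213
  rz 0.000 then mm [ 124.5  201.6 -112.7] (after turn)
```

```bash
python3 -m crank '[{"gripper":10,"travel":[0,0,-40],"twist":[0,0,0]},{"gripper":10,"travel":[0,0,-50],"twist":[0,0,0]},{"gripper":10,"travel":[0,0,0],"twist":[0,0,0]},{"gripper":10,"travel":[0,0,0],"twist":[0,0,0]}]' 30
python3 - <<'E'
from h import *
plan(.481,-.385,.10,-5)
im=bot.camera("wrist");cv2.imwrite("pics/w2.png",im[:,:,::-1])
E
```

```text
time: 3.42
ee_pos: [0.432, -0.1541, 0.096]
tcp_rot: [-179.1, 0.0, -20.0]
wrist_force: [0.1, 0.8, 0.0]
opening: 0.0211
grasp_force: 28.1
t 3.425 tcp [ 0.432  -0.1541  0.096 ] rot [-1.791e+02  1.000e-02 -2.001e+01] open 0.0211
  rz -0.262 then mm [ 69.  225.7  -4. ] (after turn)
```

View pics/w2.png

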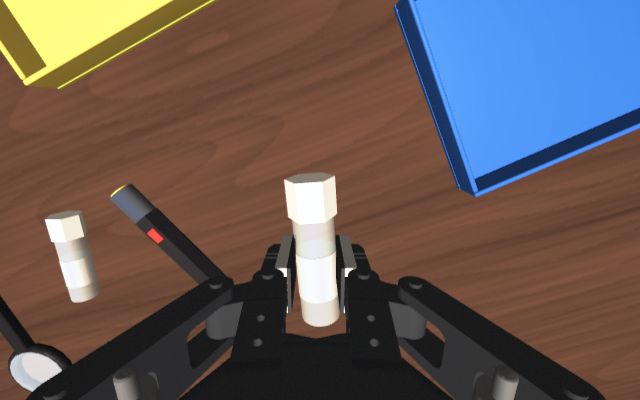

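The vial is held well between the pads at (318,280). It rolled about 1 cm on closing. I'm carrying it to the blue tray.

```bash
python3 - <<'E'
from h import *
plan(.484,-.383,.10,5)
E
python3 -m crank '[{"gripper":10,"travel":[0,0,0],"twist":[0,0,-0.145]},{"gripper":10,"travel":[0,0,0],"twist":[0,0,-0.145]},{"gripper":10,"travel":[0,0,0],"twist":[0,0,-0.145]},{"gripper":10,"travel":[6,46,0],"twist":[0,0,0]},{"gripper":10,"travel":[6,46,0],"twist":[0,0,0]},{"gripper":10,"travel":[6,46,0],"twist":[0,0,0]},{"gripper":10,"travel":[6,46,0],"twist":[0,0,0]},{"gripper":10,"travel":[6,46,0],"twist":[0,0,0]},{"gripper":10,"travel":[0,0,0],"twist":[0,0,0]},{"gripper":10,"travel":[0,0,0],"twist":[0,0,0]}]' 30
python3 - <<'E'
from h import *
plan(.484,-.383,.014,5)
E
```

```text
t 3.475 tcp [ 0.4316 -0.154   0.0954] rot [-1.791e+02  8.000e-02 -2.000e+01] open 0.0213
  rz -0.436 then mm [ 32.2 232.7  -4.6] (after turn)
time: 4.72
ee_pos: [0.481, -0.3801, 0.0918]
tcp_rot: [-179.1, -0.3, 4.9]
wrist_force: [-0.4, 0.3, -0.8]
opening: 0.0209
grasp_force: 28.2
t 4.725 tcp [ 0.481  -0.3801  0.0918] rot [-179.06   -0.26    4.89] open 0.0209
  rz -0.002 then mm [ 2.8  3.1 77.8] (after turn)
```

```bash
python3 -m crank '[{"gripper":10,"travel":[3,3,40],"twist":[0,0,0]},{"gripper":10,"travel":[0,0,28],"twist":[0,0,0]},{"gripper":10,"travel":[0,0,8],"twist":[0,0,0]},{"gripper":10,"travel":[0,0,0],"twist":[0,0,0]},{"gripper":38,"travel":[0,0,0],"twist":[0,0,0]},{"gripper":38,"travel":[0,0,0],"twist":[0,0,0]},{"gripper":38,"travel":[0,0,-30],"twist":[0,0,0]},{"gripper":38,"travel":[0,0,-50],"twist":[0,0,0]},{"gripper":85,"travel":[0,0,-40],"twist":[0,0,0]},{"gripper":85,"travel":[0,0,0],"twist":[0,0,0]}]' 30
python3 - <<'E'
from h import *
plan(.4387,-.021,.11,19)
im=bot.camera("wrist");cv2.imwrite("pics/w3.png",im[:,:,::-1])
E
```

```text
time: 5.98
ee_pos: [0.486, -0.3854, 0.1419]
tcp_rot: [-179.5, -0.7, 4.9]
wrist_force: [0.1, 0.8, -0.7]
opening: 0.0732
grasp_force: 0.0
t 5.975 tcp [ 0.486  -0.3854  0.1419] rot [-179.46   -0.67    4.9 ] open 0.0732
  rz -0.246 then mm [  73.9 -360.    31.9] (after turn)
```

View pics/w3.png

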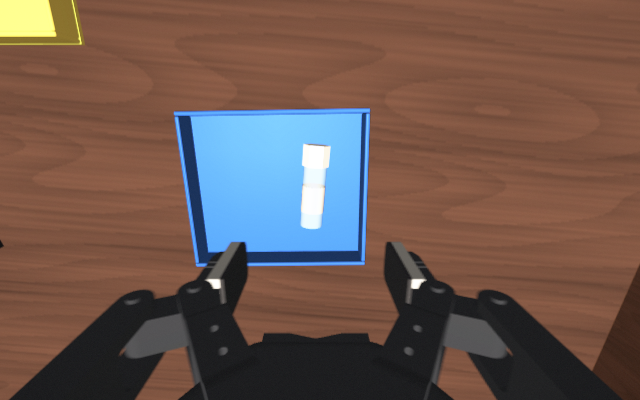

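Vial_b lies in the tray at (313,187). Next is the torch.

```bash
python3 -m crank '[{"gripper":65,"travel":[0,0,0],"twist":[0,0,-0.123]},{"gripper":65,"travel":[0,0,0],"twist":[0,0,-0.123]},{"gripper":65,"travel":[10.5,-51,4],"twist":[0,0,0]},{"gripper":65,"travel":[10.5,-51,4],"twist":[0,0,0]},{"gripper":65,"travel":[10.5,-51,4],"twist":[0,0,0]},{"gripper":65,"travel":[10.5,-51,4],"twist":[0,0,0]},{"gripper":65,"travel":[10.5,-51,4],"twist":[0,0,0]},{"gripper":65,"travel":[10.5,-51,4],"twist":[0,0,0]},{"gripper":65,"travel":[10.5,-51,4],"twist":[0,0,0]},{"gripper":65,"travel":[0,0,0],"twist":[0,0,0]},{"gripper":65,"travel":[0,0,0],"twist":[0,0,0]}]' 30
python3 - <<'E'
from h import *
plan(.4387,-.021,.004,19)
im=bot.camera("wrist");cv2.imwrite("pics/w4.png",im[:,:,::-1])
E
```

```text
time: 7.4
ee_pos: [0.4377, -0.0223, 0.1137]
tcp_rot: [-179.3, -0.5, 19.1]
wrist_force: [0.2, 0.3, -0.4]
opening: 0.065
grasp_force: 0.0
t 7.4 tcp [ 0.4377 -0.0223  0.1137] rot [-179.29   -0.51   19.05] open 0.065
  rz 0.001 then mm [  1.3  -0.9 109.7] (after turn)
```

View pics/w4.png

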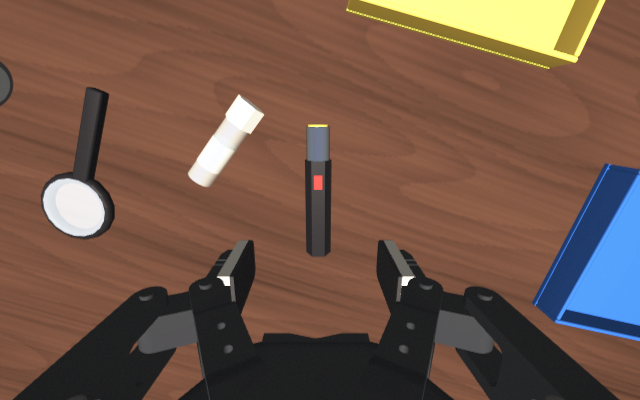

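The torch is centred and aligned at column 318. I'm descending to grip it.

```bash
python3 -m crank '[{"gripper":65,"travel":[1,-1,50],"twist":[0,0,0]},{"gripper":65,"travel":[0,0,40],"twist":[0,0,0]},{"gripper":65,"travel":[0,0,18],"twist":[0,0,0]},{"gripper":65,"travel":[0,0,0],"twist":[0,0,0]},{"gripper":8,"travel":[0,0,0],"twist":[0,0,0]},{"gripper":8,"travel":[0,0,0],"twist":[0,0,0]},{"gripper":8,"travel":[0,0,0],"twist":[0,0,0]},{"gripper":8,"travel":[0,0,0],"twist":[0,0,0]},{"gripper":8,"travel":[0,0,-40],"twist":[0,0,0]},{"gripper":8,"travel":[0,0,-50],"twist":[0,0,0]},{"gripper":8,"travel":[0,0,0],"twist":[0,0,0]}]' 40
python3 - <<'E'
from h import *
plan(.655,-.072,.1,5)
E
```

```text
time: 8.82
ee_pos: [0.441, -0.0209, 0.1008]
tcp_rot: [-179.4, -0.9, 19.0]
wrist_force: [0.4, 1.0, -1.6]
opening: 0.0205
grasp_force: 39.8
t 8.825 tcp [ 0.441  -0.0209  0.1008] rot [-179.45   -0.94   19.01] open 0.0205
  rz 0.245 then mm [208.8  69.6   0.8] (after turn)
```

```bash
python3 - <<'E'
from h import *
plan(.662,-.073,.1,43)
E
python3 -m crank '[{"gripper":8,"travel":[0,0,0],"twist":[0,0,-0.14]},{"gripper":8,"travel":[0,0,0],"twist":[0,0,-0.14]},{"gripper":8,"travel":[0,0,0],"twist":[0,0,-0.14]},{"gripper":8,"travel":[25,37.5,0],"twist":[0,0,0]},{"gripper":8,"travel":[25,37.5,0],"twist":[0,0,0]},{"gripper":8,"travel":[25,37.5,0],"twist":[0,0,0]},{"gripper":8,"travel":[25,37.5,0],"twist":[0,0,0]},{"gripper":8,"travel":[25,37.5,0],"twist":[0,0,0]},{"gripper":8,"travel":[0,0,0],"twist":[0,0,0]},{"gripper":8,"travel":[0,0,0],"twist":[0,0,0]}]' 40
python3 - <<'E'
from h import *
plan(.662,-.073,.014,43)
E
```

```text
t 8.825 tcp [ 0.441  -0.0209  0.1008] rot [-179.45   -0.94   19.01] open 0.0205
  rz -0.419 then mm [126.1 188.9   0.8] (after turn)
time: 10.07
ee_pos: [0.6575, -0.0722, 0.0958]
tcp_rot: [-179.5, -0.7, 43.1]
wrist_force: [0.5, 0.7, -1.8]
opening: 0.0207
grasp_force: 39.9
t 10.075 tcp [ 0.6575 -0.0722  0.0958] rot [-179.51   -0.74   43.07] open 0.0207
  rz 0.001 then mm [ 2.8  3.6 81.8] (after turn)
```

```bash
python3 -m crank '[{"gripper":8,"travel":[3,3,45],"twist":[0,0,0]},{"gripper":8,"travel":[0,0,28],"twist":[0,0,0]},{"gripper":8,"travel":[0,0,8],"twist":[0,0,0]},{"gripper":8,"travel":[0,0,0],"twist":[0,0,0]},{"gripper":40,"travel":[0,0,0],"twist":[0,0,0]},{"gripper":40,"travel":[0,0,0],"twist":[0,0,0]},{"gripper":40,"travel":[0,0,-40],"twist":[0,0,0]},{"gripper":40,"travel":[0,0,-60],"twist":[0,0,0]},{"gripper":65,"travel":[0,0,0],"twist":[0,0,0]}]' 40
python3 - <<'E'
from h import *
plan(.457,.0695,.11,-20.5)
cv2.imwrite("pics/w5.png",bot.camera("wrist")[:,:,::-1])
E
```

```text
time: 11.2
ee_pos: [0.6648, -0.0731, 0.1227]
tcp_rot: [180.0, -1.2, 43.1]
wrist_force: [-0.3, -0.4, -0.4]
opening: 0.0568
grasp_force: 0.0
t 11.2 tcp [ 0.6648 -0.0731  0.1227] rot [179.98  -1.17  43.08] open 0.0568
  rz 1.110 then mm [-244.6  -60.8   12.7] (after turn)
```

View pics/w5.png

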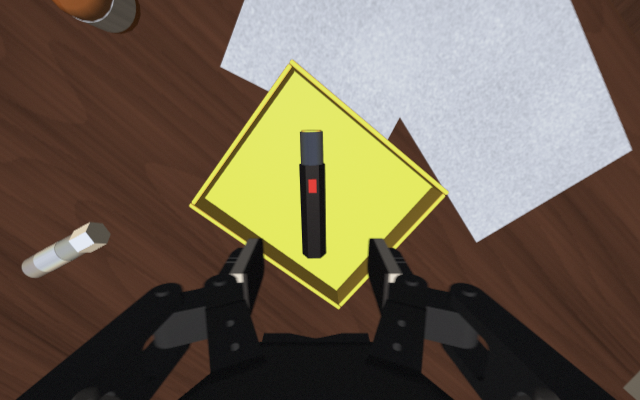

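The torch lies in the yellow tray at (313,195). Now vial_a.

```bash
python3 -m crank '[{"gripper":65,"travel":[0,0,0],"twist":[0,0,0.185]},{"gripper":65,"travel":[0,0,0],"twist":[0,0,0.185]},{"gripper":65,"travel":[0,0,0],"twist":[0,0,0.185]},{"gripper":65,"travel":[0,0,0],"twist":[0,0,0.185]},{"gripper":65,"travel":[0,0,0],"twist":[0,0,0.185]},{"gripper":65,"travel":[0,0,0],"twist":[0,0,0.185]},{"gripper":65,"travel":[-49,-12,2],"twist":[0,0,0]},{"gripper":65,"travel":[-49,-12,2],"twist":[0,0,0]},{"gripper":65,"travel":[-49,-12,2],"twist":[0,0,0]},{"gripper":65,"travel":[-49,-12,2],"twist":[0,0,0]},{"gripper":65,"travel":[-49,-12,2],"twist":[0,0,0]},{"gripper":65,"travel":[0,0,0],"twist":[0,0,0]}]' 30
python3 -m crank '[{"gripper":65,"travel":[0,0,0],"twist":[0,0,0]},{"gripper":65,"travel":[0,0,0],"twist":[0,0,0]}]' 30
python3 - <<'E'
from h import *
p,y=vial("wrist",(260,110,370,265)); plan(p[0],p[1],.006,y)
E
```

```text
time: 12.75
ee_pos: [0.4129, -0.0544, 0.1109]
tcp_rot: [-174.9, 0.3, -10.9]
wrist_force: [0.6, -0.0, 0.3]
opening: 0.0647
grasp_force: 0.0
time: 13.0
ee_pos: [0.4162, -0.0554, 0.1111]
tcp_rot: [-174.9, 0.3, -11.0]
wrist_force: [0.6, -0.1, 0.3]
opening: 0.065
grasp_force: 0.0Traceback (most recent call last):
  File "<stdin>", line 2, in <module>
  File "h.py", line 21, in vial
    a,r,k=max(blobs(im,mm),key=lambda t:t[0]); b=cv2.boxPoints(r)
          ~~~^^^^^^^^^^^^^^^^^^^^^^^^^^^^^^^^
ValueError: max() iterable argument is empty
```

Run:
```python
from h import *
o=bot.get_obs();print(np.round(o['q'],1),np.round(o['qd'],1))
p,y=vial("wrist",(20,60,300,300)); plan(p[0],p[1],.1,y)
```

```text
[-11.  -13.5 -20.7  83.1   5.1 179.9] [0.  0.1 0.  0.1 0.1 0. ]
end [0.497 0.054 0.011] [0.416 0.082 0.011] mid [0.4567 0.0679 0.011 ] len 0.085 yaw -19.1
t 13.1 tcp [ 0.416  -0.0553  0.111 ] rot [-174.94    0.3   -10.95] open 0.065
  rz 0.142 then mm [  -1.9 -129.8   11. ] (after turn)
```

The last joint hit its limit (q6 = q1 − yaw + 180), so I'll use the half-turn grasp, yaw about 161, and level the tool.

```bash
python3 -m crank '[{"gripper":65,"travel":[0,0,0],"twist":[-0.088,0,0]},{"gripper":65,"travel":[0,0,0],"twist":[0,0,-0.18]},{"gripper":65,"travel":[0,0,0],"twist":[0,0,-0.18]},{"gripper":65,"travel":[0,0,0],"twist":[0,0,-0.18]},{"gripper":65,"travel":[0,0,0],"twist":[0,0,-0.18]},{"gripper":65,"travel":[0,0,0],"twist":[0,0,-0.18]},{"gripper":65,"travel":[0,0,0],"twist":[0,0,-0.18]},{"gripper":65,"travel":[0,0,0],"twist":[0,0,-0.18]},{"gripper":65,"travel":[0,0,0],"twist":[0,0,-0.18]},{"gripper":65,"travel":[0,0,0],"twist":[0,0,-0.18]}]' 30
python3 -m crank '[{"gripper":65,"travel":[0,0,0],"twist":[0,0,-0.18]},{"gripper":65,"travel":[0,0,0],"twist":[0,0,-0.18]},{"gripper":65,"travel":[0,0,0],"twist":[0,0,-0.18]},{"gripper":65,"travel":[0,0,0],"twist":[0,0,-0.18]},{"gripper":65,"travel":[0,0,0],"twist":[0,0,-0.18]},{"gripper":65,"travel":[0,0,0],"twist":[0,0,-0.18]},{"gripper":65,"travel":[0,0,0],"twist":[0,0,-0.12]},{"gripper":65,"travel":[0,0,0],"twist":[0,0,0]}]' 30
python3 - <<'E'
from h import *
plan(.456,.068,.11,160.5)
E
```

```text
time: 14.35
ee_pos: [0.4133, -0.0697, 0.1111]
tcp_rot: [-179.7, -0.7, 83.2]
wrist_force: [-0.3, 0.2, -0.2]
opening: 0.0651
grasp_force: 0.0
time: 15.35
ee_pos: [0.4133, -0.0697, 0.1111]
tcp_rot: [179.5, -0.5, 151.6]
wrist_force: [-0.2, -0.1, -0.4]
opening: 0.0648
grasp_force: 0.0
t 15.35 tcp [ 0.4133 -0.0697  0.1111] rot [179.48  -0.49 151.57] open 0.0648
  rz -0.156 then mm [  5.7 144.    1.1] (after turn)
```

```bash
python3 -m crank '[{"gripper":65,"travel":[0,0,0],"twist":[0,0,-0.156]},{"gripper":65,"travel":[2,48,0],"twist":[0,0,0]},{"gripper":65,"travel":[2,48,0],"twist":[0,0,0]},{"gripper":65,"travel":[2,48,0],"twist":[0,0,0]},{"gripper":65,"travel":[0,0,0],"twist":[0,0,0]},{"gripper":65,"travel":[0,0,0],"twist":[0,0,0]}]' 30
python3 - <<'E'
from h import *
p,y=vial("wrist",(250,80,390,265)); plan(p[0],p[1],.006,y+180)
E
```

```text
time: 16.1
ee_pos: [0.4551, 0.068, 0.1126]
tcp_rot: [179.4, -0.4, 160.5]
wrist_force: [-0.6, -0.8, -0.4]
opening: 0.0652
grasp_force: 0.0
end [0.501 0.053 0.011] [0.42  0.082 0.011] mid [0.4601 0.0672 0.011 ] len 0.086 yaw -19.5
t 16.15 tcp [0.4551 0.0676 0.1128] rot [179.43  -0.39 160.46] open 0.0652
  rz -0.000 then mm [ -4.8   1.3 106.8] (after turn)
```

```bash
python3 -m crank '[{"gripper":65,"travel":[-3,0,50],"twist":[0,0,0]},{"gripper":65,"travel":[0,0,40],"twist":[0,0,0]},{"gripper":65,"travel":[0,0,16],"twist":[0,0,0]},{"gripper":65,"travel":[0,0,0],"twist":[0,0,0]},{"gripper":10,"travel":[0,0,0],"twist":[0,0,0]},{"gripper":10,"travel":[0,0,0],"twist":[0,0,0]},{"gripper":10,"travel":[0,0,0],"twist":[0,0,0]},{"gripper":10,"travel":[0,0,0],"twist":[0,0,0]},{"gripper":10,"travel":[0,0,-40],"twist":[0,0,0]},{"gripper":10,"travel":[0,0,-55],"twist":[0,0,0]},{"gripper":10,"travel":[0,0,0],"twist":[0,0,0]}]' 30
python3 - <<'E'
from h import *
plan(.480,-.317,.1,-175)
E
```

```text
time: 17.52
ee_pos: [0.4605, 0.0677, 0.1067]
tcp_rot: [179.2, 0.0, 160.6]
wrist_force: [0.2, -0.4, -0.4]
opening: 0.0206
grasp_force: 29.8
t 17.525 tcp [0.4605 0.0677 0.1067] rot [1.7920e+02 3.0000e-02 1.6057e+02] open 0.0206
  rz -0.426 then mm [  14.1 -385.     6.7] (after turn)
```

```bash
python3 -m crank '[{"gripper":10,"travel":[0,0,0],"twist":[0,0,-0.142]},{"gripper":10,"travel":[0,0,0],"twist":[0,0,-0.142]},{"gripper":10,"travel":[0,0,0],"twist":[0,0,-0.142]},{"gripper":10,"travel":[1.5,-48,0],"twist":[0,0,0]},{"gripper":10,"travel":[1.5,-48,0],"twist":[0,0,0]},{"gripper":10,"travel":[1.5,-48,0],"twist":[0,0,0]},{"gripper":10,"travel":[1.5,-48,0],"twist":[0,0,0]},{"gripper":10,"travel":[1.5,-48,0],"twist":[0,0,0]},{"gripper":10,"travel":[1.5,-48,0],"twist":[0,0,0]},{"gripper":10,"travel":[1.5,-48,0],"twist":[0,0,0]},{"gripper":10,"travel":[1.5,-48,0],"twist":[0,0,0]},{"gripper":10,"travel":[0,0,0],"twist":[0,0,0]}]' 30
python3 -m crank '[{"gripper":10,"travel":[0,0,0],"twist":[0,0,0]}]'
python3 - <<'E'
from h import *
plan(.480,-.317,.014,-175)
E
```

```text
time: 19.02
ee_pos: [0.4788, -0.3187, 0.0959]
tcp_rot: [179.3, -0.1, -175.2]
wrist_force: [-0.6, 1.1, -0.8]
opening: 0.0202
grasp_force: 29.8
time: 19.15
ee_pos: [0.479, -0.3159, 0.0966]
tcp_rot: [179.2, -0.1, -175.1]
wrist_force: [-0.4, 0.7, 0.0]
opening: 0.0206
grasp_force: 29.8
t 19.15 tcp [ 0.479  -0.3159  0.0966] rot [ 1.7925e+02 -1.3000e-01 -1.7506e+02] open 0.0206
  rz -0.001 then mm [-0.9 -1.2 82.6] (after turn)
```

```bash
python3 -m crank '[{"gripper":10,"travel":[0,0,45],"twist":[0,0,0]},{"gripper":10,"travel":[0,0,29],"twist":[0,0,0]},{"gripper":10,"travel":[0,0,8],"twist":[0,0,0]},{"gripper":10,"travel":[0,0,0],"twist":[0,0,0]},{"gripper":38,"travel":[0,0,0],"twist":[0,0,0]},{"gripper":38,"travel":[0,0,0],"twist":[0,0,0]},{"gripper":38,"travel":[0,0,-40],"twist":[0,0,0]},{"gripper":38,"travel":[0,0,-50],"twist":[0,0,0]},{"gripper":50,"travel":[0,0,-60],"twist":[0,0,0]},{"gripper":50,"travel":[0,0,-40],"twist":[0,0,0]},{"gripper":50,"travel":[0,0,0],"twist":[0,0,0]}]' 30
python3 - <<'E'
from h import *
plan(.442,.338,.19,180)
cv2.imwrite("pics/w6.png",np.hstack([bot.camera("wrist")[:,:,::-1][:,80:480],bot.camera("top")[100:300,180:480,::-1].repeat(2,0)]))
E
```

```text
time: 20.52
ee_pos: [0.4808, -0.3184, 0.2098]
tcp_rot: [179.6, 0.2, -175.0]
wrist_force: [-0.0, -0.3, -0.6]
opening: 0.0499
grasp_force: 0.0
t 20.525 tcp [ 0.4808 -0.3184  0.2098] rot [ 179.56    0.23 -175.04] open 0.0499
  rz 0.087 then mm [ 38.8 656.4  19.8] (after turn)
```

View pics/w6.png

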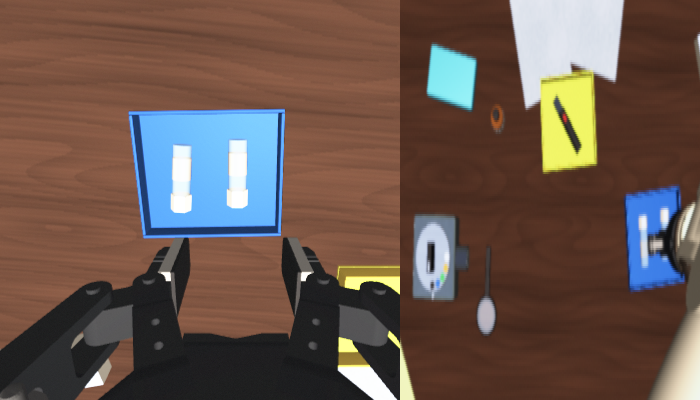

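Both vials lie in the blue tray at (181,180) and (237,172), and the torch is in the yellow tray. Now to the dial.

```bash
python3 -m crank '[{"gripper":50,"travel":[0,0,0],"twist":[0,0,0.087]},{"gripper":50,"travel":[3.5,60,0],"twist":[0,0,0]},{"gripper":50,"travel":[3.5,60,0],"twist":[0,0,0]},{"gripper":50,"travel":[3.5,60,0],"twist":[0,0,0]},{"gripper":50,"travel":[3.5,60,0],"twist":[0,0,0]},{"gripper":50,"travel":[3.5,60,0],"twist":[0,0,0]},{"gripper":50,"travel":[3.5,60,0],"twist":[0,0,0]},{"gripper":50,"travel":[3.5,60,0],"twist":[0,0,0]},{"gripper":50,"travel":[3.5,60,0],"twist":[0,0,0]},{"gripper":50,"travel":[3.5,60,0],"twist":[0,0,0]},{"gripper":50,"travel":[3.5,60,0],"twist":[0,0,0]},{"gripper":50,"travel":[3.5,56,0],"twist":[0,0,0]}]' 30
python3 -m crank '[{"gripper":50,"travel":[0,0,0],"twist":[0,0,0]},{"gripper":50,"travel":[0,0,0],"twist":[0,0,0]},{"gripper":50,"travel":[0,0,0],"twist":[0,0,0]}]'
python3 - <<'E'
from h import *
plan(.442,.339,.15,180)
o=bot.get_obs();print(np.round(o['q'],1))
c=bot.calibration("wrist");im=bot.camera("wrist");H,S,V=cv2.split(cv2.cvtColor(im,cv2.COLOR_RGB2HSV))
for a,r,k in blobs(im,(S<45)&(V>140),1500):
    e=cv2.fitEllipse(cv2.convexHull(k));print("disc",a,e,ray("wrist",e[0],.067,c))
m=((V<45)).astype(np.uint8);m[260:]=0
for a,r,k in blobs(im,m,200): print("dark",a,r,ray("wrist",r[0],.103,c))
cv2.imwrite("pics/w7.png",im[:,:,::-1])
E
```

```text
time: 22.12
ee_pos: [0.4403, 0.3402, 0.2116]
tcp_rot: [179.4, -0.2, -180.0]
wrist_force: [0.7, 0.3, 0.3]
opening: 0.0503
grasp_force: 0.0
time: 22.5
ee_pos: [0.4414, 0.3373, 0.2129]
tcp_rot: [179.3, -0.2, 179.9]
wrist_force: [0.4, 0.3, 0.3]
opening: 0.0498
grasp_force: 0.0
t 22.5 tcp [0.4414 0.3373 0.2129] rot [ 1.7935e+02 -1.6000e-01  1.7991e+02] open 0.0498
  rz -0.002 then mm [-0.6  1.7 62.9] (after turn)
[37.1  5.1  8.2 92.8  0.6 37.2]
disc 7452.0 ((318.1297302246094, 187.6728515625), (97.24535369873047, 99.32759857177734), 86.58617401123047) [0.4439808  0.34148735 0.067     ]
disc 1921.0 ((180.3756561279297, 98.73983764648438), (46.77787780761719, 54.01696014404297), 144.6467742919922) [0.35620942 0.21080739 0.067     ]
disc 29081.0 ((576.1981811523438, 118.55787658691406), (192.91221618652344, 289.3988342285156), 13.51065444946289) [0.37525471 0.59480658 0.067     ]
disc 3237.5 ((438.797119140625, 25.786052703857422), (57.260345458984375, 108.33363342285156), 163.94972229003906) [0.29473087 0.44955952 0.067     ]
dark 265.5 ((196.63343811035156, 126.42704772949219), (121.69619750976562, 43.54814910888672), 72.6459732055664) [0.38016743 0.23715031 0.103     ]
dark 6975.5 ((549.5785522460938, 122.46118927001953), (194.59194946289062, 239.20733642578125), 3.6806225776672363) [0.37767106 0.54002187 0.103     ]
```

View pics/w7.png

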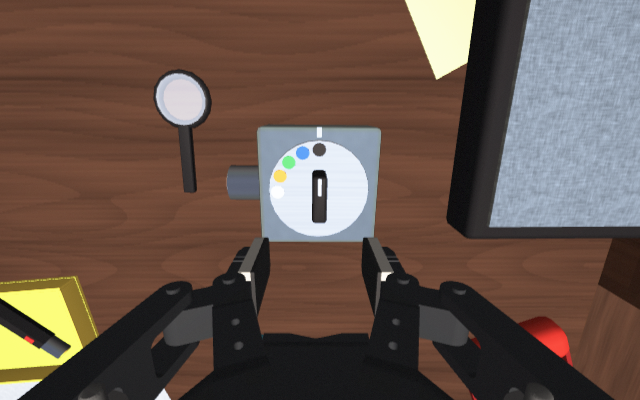

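The dial axis is at about (0.443, 0.340), with the bar aligned at column 319 and centred between the fingers. I'm descending to TCP z 0.073 and gripping.

```bash
python3 -m crank '[{"gripper":50,"travel":[-1,2.5,50],"twist":[0,0,0]},{"gripper":50,"travel":[0,0,50],"twist":[0,0,0]},{"gripper":50,"travel":[0,0,30],"twist":[0,0,0]},{"gripper":50,"travel":[0,0,8],"twist":[0,0,0]},{"gripper":50,"travel":[0,0,0],"twist":[0,0,0]},{"gripper":50,"travel":[0,0,0],"twist":[0,0,0]}]' 60
python3 -m crank '[{"gripper":0,"travel":[0,0,0],"twist":[0,0,0]},{"gripper":0,"travel":[0,0,0],"twist":[0,0,0]},{"gripper":0,"travel":[0,0,0],"twist":[0,0,0]},{"gripper":0,"travel":[0,0,0],"twist":[0,0,0]},{"gripper":0,"travel":[0,0,0],"twist":[0,0,0]}]' 60
python3 - <<'E'
from h import *
plan(.443,.340,.073,180);print(bot.get_obs()['torque'])
E
```

```text
time: 23.3
ee_pos: [0.4428, 0.3429, 0.0771]
tcp_rot: [179.2, -0.0, 180.0]
wrist_force: [-0.3, 0.6, 0.9]
opening: 0.0499
grasp_force: 0.0
time: 23.92
ee_pos: [0.4422, 0.3422, 0.0761]
tcp_rot: [179.4, -0.1, 179.9]
wrist_force: [-0.4, -4.0, 6.0]
opening: 0.0129
grasp_force: 59.2
t 23.925 tcp [0.4422 0.3422 0.0761] rot [ 1.7935e+02 -8.0000e-02  1.7995e+02] open 0.0129
  rz -0.001 then mm [-0.8 -2.2  3.1] (after turn)
[-1.06491053  0.14819422 -0.27292569]
```

```bash
python3 -m crank '[{"gripper":0,"travel":[0,-1.5,0],"twist":[0,0,0]},{"gripper":0,"travel":[0,0,0],"twist":[0,0,0.05]},{"gripper":0,"travel":[0,0,0],"twist":[0,0,0.05]},{"gripper":0,"travel":[0,0,0],"twist":[0,0,0.05]},{"gripper":0,"travel":[0,0,0],"twist":[0,0,0.05]},{"gripper":0,"travel":[0,0,0],"twist":[0,0,0.05]},{"gripper":0,"travel":[0,0,0],"twist":[0,0,0.05]},{"gripper":0,"travel":[0,0,0],"twist":[0,0,0.05]},{"gripper":0,"travel":[0,0,0],"twist":[0,0,0.05]},{"gripper":0,"travel":[0,0,0],"twist":[0,0,0]},{"gripper":0,"travel":[0,0,0],"twist":[0,0,0]}]' 60
python3 - <<'E'
from h import *
plan(.443,.340,.073,180);print(bot.get_obs()['torque'])
cv2.imwrite("pics/s8.png",cv2.resize(bot.camera("scene")[80:160,330:430,::-1],None,fx=5,fy=5,interpolation=cv2.INTER_CUBIC))
E
```

```text
time: 25.3
ee_pos: [0.4427, 0.3439, 0.0762]
tcp_rot: [179.1, -0.4, 157.2]
wrist_force: [1.3, 15.5, 0.5]
opening: 0.013
grasp_force: 58.4
t 25.3 tcp [0.4427 0.3439 0.0762] rot [179.08  -0.41 157.18] open 0.013
  rz -0.398 then mm [-0.3 -3.9  3.2] (after turn)
[ 2.22474985 -0.38669184  0.09091406]
```

View pics/s8.png

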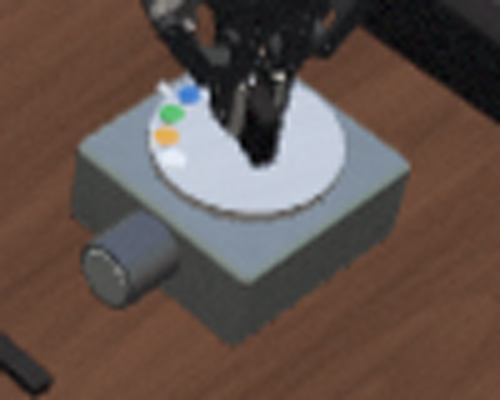

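The blue window is at the mark, so the first click is done. I've now viewed 11 pictures, one over the limit of 10, so I'll use numeric readings only from here. I'm relieving the side load and turning to the second stop.

```bash
python3 -m crank '[{"gripper":0,"travel":[0.6,1.4,0],"twist":[0,0,0]},{"gripper":0,"travel":[0,0,0],"twist":[0,0,0]}]' 60
python3 -m crank '[{"gripper":0,"travel":[0,0,0],"twist":[0,0,0.05]},{"gripper":0,"travel":[0,0,0],"twist":[0,0,0.05]},{"gripper":0,"travel":[0,0,0],"twist":[0,0,0.05]},{"gripper":0,"travel":[0,0,0],"twist":[0,0,0.05]},{"gripper":0,"travel":[0,0,0],"twist":[0,0,0.05]},{"gripper":0,"travel":[0,0,0],"twist":[0,0,0.05]},{"gripper":0,"travel":[0,0,0],"twist":[0,0,0.05]},{"gripper":0,"travel":[0,0,0],"twist":[0,0,0.05]},{"gripper":0,"travel":[0,0,0],"twist":[0,0,0]},{"gripper":0,"travel":[0,0,0],"twist":[0,0,0]}]' 60
python3 - <<'E'
from h import *
plan(.443,.340,.073,180-45.84)
E
```

```text
time: 25.6
ee_pos: [0.4427, 0.344, 0.0761]
tcp_rot: [179.2, -0.3, 157.1]
wrist_force: [1.9, 6.6, 2.6]
opening: 0.0131
grasp_force: 59.0
time: 26.85
ee_pos: [0.4438, 0.3456, 0.0762]
tcp_rot: [179.2, -0.7, 134.2]
wrist_force: [8.4, 16.3, -3.7]
opening: 0.0128
grasp_force: 58.4
t 26.85 tcp [0.4438 0.3456 0.0762] rot [179.22  -0.66 134.24] open 0.0128
  rz 0.001 then mm [-3.4 -4.4  3.2] (after turn)
```

```bash
python3 -m crank '[{"gripper":0,"travel":[1,2.5,0],"twist":[0,0,0]},{"gripper":0,"travel":[0,0,0],"twist":[0,0,0]}]' 60
python3 -m crank '[{"gripper":0,"travel":[0,0,0],"twist":[0,0,0.05]},{"gripper":0,"travel":[0,0,0],"twist":[0,0,0.05]},{"gripper":0,"travel":[0,0,0],"twist":[0,0,0.05]},{"gripper":0,"travel":[0,0,0],"twist":[0,0,0.05]},{"gripper":0,"travel":[0,0,0],"twist":[0,0,0.05]},{"gripper":0,"travel":[0,0,0],"twist":[0,0,0.05]},{"gripper":0,"travel":[0,0,0],"twist":[0,0,0.05]},{"gripper":0,"travel":[0,0,0],"twist":[0,0,0.05]},{"gripper":0,"travel":[0,0,0],"twist":[0,0,0]},{"gripper":0,"travel":[0,0,0],"twist":[0,0,0]},{"gripper":0,"travel":[0,0,0],"twist":[0,0,0]},{"gripper":0,"travel":[0,0,0],"twist":[0,0,0]}]' 60
python3 - <<'E'
from h import *
plan(.443,.340,.073,180-68.75)
for n in("scene","top","wrist"):
    c=bot.calibration(n);im=bot.camera(n);H,S,V=cv2.split(cv2.cvtColor(im,cv2.COLOR_RGB2HSV))
    for col,lo,hi in(("orange",12,28),("green",45,80),("blue",95,115)):
        m=(H>=lo)&(H<=hi)&(S>90)&(V>130)
        for a,r,k in blobs(im,m,3):
            p=ray(n,r[0],.067,c);d=p[:2]-[.443,.341];R=np.hypot(*d)
            if .03<R<.052: print(n,col,a,p.round(3),"R",round(R,3),"angle from mark (rad, cw)",round((np.pi-np.arctan2(d[1],d[0])+np.pi)%(2*np.pi)-np.pi,2))
E
```

```text
time: 27.1
ee_pos: [0.4438, 0.3457, 0.0761]
tcp_rot: [179.5, -0.6, 134.2]
wrist_force: [2.8, 3.7, 5.5]
opening: 0.0129
grasp_force: 59.9
time: 28.6
ee_pos: [0.4454, 0.3468, 0.0762]
tcp_rot: [179.5, -0.8, 111.2]
wrist_force: [11.6, 9.8, -2.0]
opening: 0.013
grasp_force: 59.0
t 28.6 tcp [0.4454 0.3468 0.0762] rot [179.54  -0.78 111.25] open 0.013
  rz -0.000 then mm [-5.4 -4.6  3.2] (after turn)
scene orange 6.0 [0.404 0.343 0.067] R 0.039 angle from mark (rad, cw) 0.05
scene green 3.5 [0.405 0.359 0.067] R 0.042 angle from mark (rad, cw) 0.45
wrist orange 368.5 [0.405 0.342 0.067] R 0.038 angle from mark (rad, cw) 0.03
wrist green 396.0 [0.408 0.359 0.067] R 0.04 angle from mark (rad, cw) 0.47
wrist blue 430.5 [0.418 0.373 0.067] R 0.041 angle from mark (rad, cw) 0.9
```

Orange sits within 0.05 rad of the mark and the grip is at 59 N, so I'm handing in.

```bash
python3 -c "
from workcell import bot
print(bot.job_done())"
```

```text
the job is handed in; nothing more can be done
None
```

The job is handed in at about 28.6 s (no verdict came back): both vials are in the blue tray, the torch is in the yellow tray, and the dial is held at the third click with orange within 0.05 rad of the mark and about 59 N of grip; I viewed 11 pictures, one over the limit of 10.

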